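Emergency-eject a tonometer prism from a latched disinfector

TASK

The little lens disinfector has stopped with its tray latched shut. Take the orange-handled release pin from its stand and push it down through the small red-ringed hole in the top of the unit until the tray springs out, then put the pin back in its stand. After that lift the prism out of the tray and stand it upright in the steel dish, leaving the other things where they are.

Things in the scene. Friction and masses are not known exactly. Their poses are not given: they have to be found in the camera images.
- disinfector: fixed cream box on a black base, 180 (x) by 140 (y) by 75 mm high. Origin: centre of its underside; z up; its front, with the black tray front, faces its own -x. Inside, under the access hole, is a hidden spring plunger with a flat 22 mm head 26 mm below the top. Pushed 8 mm (34 mm below the top, about 6 N) it frees the tray; solid stop at 38 mm below the top; it springs back when let go
- access_hole (a point): centre of the access hole, level with the unit's flat top (75 mm above the table), 40 mm behind the unit's centre (its +x). A red ring 25 mm across is painted round it. Hole 11 mm across, widened to 17 mm at the top by a 3 mm deep countersink, straight down through a 12 mm thick lid. Axes parallel to the unit's
- tray (a joint): travel of the sprung tray in m: 0 latched, about 0.085 fully out. Freed, its spring slides it out towards the unit's own -x in about one second and it stays out. Out, its black front panel (112 mm wide, top 61 mm above the table) stands 175 to 183 mm ahead of the unit's centre. Tray floor 18 mm above the table, side walls 8 mm high, 92 mm apart inside
- pin: loose release pin, 60 g: steel shank 5 mm across, 65 mm long; black round collar 26 mm across, 65 to 69 mm above the tip; orange square grip 16 by 16 mm, 69 to 119 mm above the tip. Origin: the tip of the shank; z runs up to the grip, x and y are square to the grip's flats. Starts upright in the stand
- stand: fixed grey block 70 by 70 by 78 mm high; origin: centre of its underside. In the middle of its top a hole 13 mm across, countersunk to 19 mm, 72 mm deep, takes the pin's shank; home, the collar lies flat on the top with the pin's tip 13 mm above the table
- prism: loose tonometer prism, 30 g, upright: white round foot 26 mm across, 6 mm tall, blue round stem 16 mm across up to 40 mm. Origin: centre of underside; z up. Starts on the shut tray's floor, 42 mm ahead of the unit's centre, inside a 5 mm tall square kerb 30 mm wide; rides out to 127 mm ahead, 37 mm clear of the unit's front, so fingers should close across the tray (along the unit's y)
- dish: fixed open square steel dish, 130 by 130 by 22 mm high, walls and floor 4 mm thick; origin: centre of its underside
- drops: bystander: small white eye-drop bottle with green cap, 30 mm across, 65 mm tall; origin: centre of its underside
- lens_case: bystander: flat white lens case with two round caps, 34 by 65 by 18 mm; origin: centre of its underside
- penlight: bystander: black and aluminium penlight lying along its own y, 18 by 135 by 16 mm; origin: on its underside, 12 mm from the middle of its length towards the black end
There are look-alikes about, which are no part of the job. There is more than one size of the dish; the job needs the largest. Leave any blue look-alike of the disinfector alone.

How it is judged:
By the outcome, as a careful person would: the job done as asked, in the order asked, and still so for the second after the job is handed in, with the robot touching nothing.
It also fails if it takes over 64 s, if anything falls off the work surface, if the arm or the gripper's body presses on something with over 40 N, if the wrist force passes 120 N, or if a joint passes its speed limit or range.

ROBOT

A 7-joint arm with a two-finger parallel gripper is mounted at the origin on the work surface. World frame = base frame: x ahead of the robot, y to its left, z up, the work surface at z = 0. Lengths are in m, angles in rad, forces in N, time in s.
With the tool pointing down it reaches from about 0.4 to 0.85 m from the base axis. Payload 10.4 kg.
Tool frame: the origin (TCP) lies on the centre line of the jaws, within the pads' length; the fingertips stand 22 mm ahead of it and the grasp point (between the pads) lies 3 mm ahead of it; z points along the fingers, x is the direction in which the jaws open and shut, and the axes are right-handed (so a half turn about z gives the same grasp; the last joint's range is limited). The gripper opens to 85 mm and grips with 20 to 120 N. Pads are 22 mm wide; open, the fingers measure 114 mm over their backs; the gripper's body (76 mm by 85 mm) begins 54 mm behind the grasp point. The pads swing forward as they close: fully open they stand 13 mm farther back than shut.
Start: joints at [-1.276, 0.332, -0.065, 1.46, 0.022, 1.35, -0.088], TCP at [0.195, 0.594, 0.253] pointing down, gripper open.
Joint ranges: [-2.6, 2.6], [-0.5, 2.12], [-1.47, 1.34], [0.16, 2.42], [-1.27, 4.41], [0.06, 2.06], [-2.6, 2.6]. Speed limits (rad/s): [2.22, 2.22, 2.79, 2.79, 3.14, 3.14, 3.14].

INTERFACE

Orientations are given as [roll, pitch, yaw] about the fixed x, y, z axes, in that order (R = Rz(yaw) Ry(pitch) Rx(roll)).
In Python, from rig import r, solve_ik, eyes gives the robot as it stands. Calls block until the motion is done:
- r.goto(position, orientation): joint-space move of the TCP to a pose.
- r.move_l(position, attitude=None, v=0.15, force_limit=None): straight line of the TCP; attitude=None keeps the orientation; v is the mean speed in m/s. With force_limit (N) it stops when the force on the tool has changed by that much, and returns True; else False.
- r.move_joints(angles): joint-space move.
- r.gripper_to(opening, strength=None): opening from 0.0 (shut) to 1.0 (fully open); strength is the grip in N (None keeps the last); returns when the fingers have stopped.
- r.hold(seconds).
- solve_ik(position, orientation): joint angles nearest the present ones, or None.
- r.get_state(): the state.
- eyes.camera(name): name is "scene" or "top" or "wrist"; returns a dict with "frame" (480x640x3 uint8, blue, green, red), "range_z" (480x640 float32, m along the optical axis (not along the pixel's ray), 0 where there is no reading), "K" (3x3 intrinsics, pixels), "dist_coeffs" ([k1, k2, p1, p2, k3] as OpenCV has them; the pictures are not rectified), "xyz" and "rotation" of the camera in the world; the wrist camera has in their place "hand_eye" (4x4, takes a point from camera to tool coordinates, whose origin is the TCP and whose axes are the tool frame's). Camera axes: x right, y up, looking along -z (the intrinsics and any distortion apply to the point x, -y, -z); pixel columns grow to the right and rows downward; lengths in m; the calibration is good to about 2 mm. A picture is of the moment at which its call begins: read the wrist's pose just before it.
A pose or a line that the arm cannot do raises r.Unreachable and nothing moves.
- r.finish_job(): hands the job in, once; it reports no verdict.
The state is a dict: "t": time; "joints": joint angles; "dq": joint speeds; "joint_torque": joint torques, N m; "tool_pos": TCP position; "orientation": TCP orientation; "wrist_force": force on the tool from outside, world axes, zero at the start; "moment": the same for the moment, N m; "opening": opening from 0.0 (shut) to 1.0 (fully open).
Only numpy, scipy, OpenCV 4.12 (cv2) and the standard library are available. Lean on these libraries where they do the work, as an engineer would, in place of code of your own. Each camera call takes 0.05 s, during which the arm holds its last target. There are 200 camera calls.

## Working session

There is one attempt and no reset: what is moved stays moved. The work goes in short steps, each a Python script; the robot and the scene stay as the last script left them, time stands still between calls to the robot, and variables do not carry over. Pictures are saved under pics/ and viewed, about 8 in all and at most 12, crops included, and the job is handed in when it is done.

```bash
ls; mkdir -p pics; cat > h.py <<'E'
import numpy as np, cv2, pickle
from rig import r, solve_ik, eyes
from scipy.spatial.transform import Rotation as R
def pose(c, st=None):
    if 'hand_eye' in c:
        T=np.eye(4); T[:3,:3]=R.from_euler('xyz',st['orientation']).as_matrix(); T[:3,3]=st['tool_pos']
        T=T@np.array(c['hand_eye']); return T[:3,3],T[:3,:3]
    rot=np.array(c['rotation'],float)
    if rot.shape!=(3,3): rot=R.from_euler('xyz',rot).as_matrix()
    return np.array(c['xyz'],float),rot
def snap(n,fn=None):
    st=r.get_state(); c=eyes.camera(n); p,q=pose(c,st); c['p'],c['q']=p,q
    if fn: cv2.imwrite('pics/'+fn+'.png',c['frame']); pickle.dump(c,open('pics/'+fn+'.pkl','wb'))
    return c
def rays(c,px):
    u=cv2.undistortPoints(np.array(px,float).reshape(-1,1,2),np.array(c['K'],float),np.array(c['dist_coeffs'],float)).reshape(-1,2)
    return np.c_[u[:,0],-u[:,1],-np.ones(len(u))]@c['q'].T   # unit depth
def onplane(c,px,z):
    d=rays(c,px); return c['p']+d*((z-c['p'][2])/d[:,2])[:,None]
def cloud(c,px):
    px=np.array(px).reshape(-1,2).astype(int); return c['p']+rays(c,px)*c['range_z'][px[:,1],px[:,0]][:,None]
def project(c,P):
    Pc=(np.atleast_2d(P)-c['p'])@c['q']; Pc=Pc*[1,-1,-1]
    return cv2.projectPoints(Pc,np.zeros(3),np.zeros(3),np.array(c['K'],float),np.array(c['dist_coeffs'],float))[0].reshape(-1,2)
E
python3 - <<'E'
from h import *
a=snap('top','top0'); b=snap('scene','scene0')
for c in(a,b): print(c['xyz'],c['rotation'],c['K'],c['dist_coeffs'])
print(r.get_state())
E
```

```text
pics
[ 0.35013976 -0.06199302  1.24996189] [ 0.16055514 -0.01308883 -1.58813237] [[594.42028739   0.         321.86314589]
 [  0.         594.42028739 238.16875698]
 [  0.           0.           1.        ]] [-0.11532067  0.          0.          0.          0.        ]
[1.20301614 0.14065952 0.78439619] [ 0.78933557 -0.01584103  1.89035036] [[483.78545916   0.         322.58040013]
 [  0.         483.78545916 240.42603305]
 [  0.           0.           1.        ]] [-0.05542062  0.          0.          0.          0.        ]
{'t': 0.1, 'joints': array([-1.27557618,  0.33282156, -0.06469321,  1.46085742,  0.02157099,
        1.34990708, -0.08852137]), 'dq': array([ 6.36784910e-04, -1.99054208e-03, -3.15349287e-05,  2.01199017e-05,
        1.36033695e-03,  1.42147811e-03, -1.38122579e-03]), 'joint_torque': array([ 1.78931172e-03, -6.26748490e+01,  4.92003292e-02, -3.92429066e+01,
        1.62145821e-02,  7.11176413e-03,  1.97932303e-05]), 'tool_pos': array([0.19521026, 0.59340444, 0.25258736]), 'orientation': array([3.14155984e+00, 1.29910951e-03, 1.25296121e+00]), 'wrist_force': array([-0.45550372, -0.81324838,  0.29239129]), 'moment': array([-0.06352929,  0.03763474,  0.01308928]), 'opening': 0.9960775124722127}
```

View pics/top0.png

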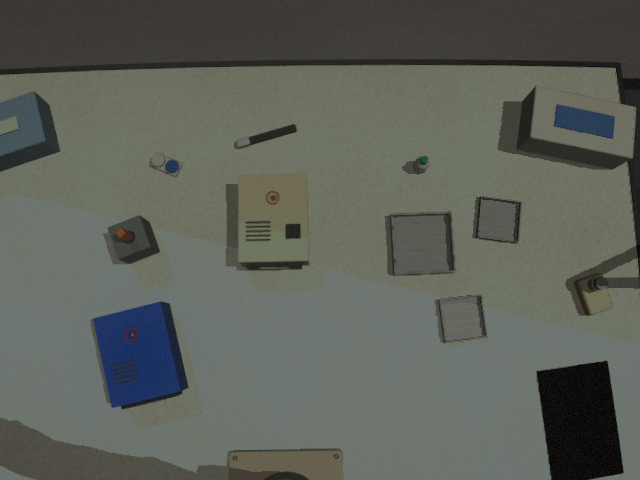

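View pics/scene0.png

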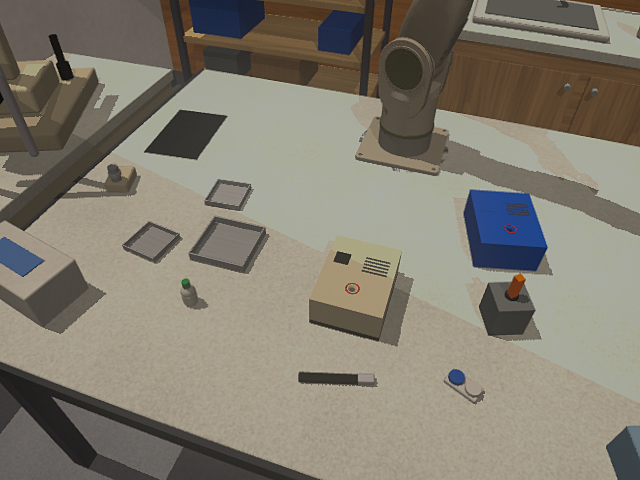

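Top view: cream unit at about (272,220) with its ring at (272,198) and its front facing the robot. The stand and pin are at (131,240), and the largest dish is at (420,243). The bottle, case and penlight are clear of these. The scene view agrees.

```bash
cat > m.py <<'E'
from h import *
def masks(c):
    hsv=cv2.cvtColor(c['frame'],cv2.COLOR_BGR2HSV).astype(int); return hsv[...,0],hsv[...,1],hsv[...,2]
E
python3 - <<'E'
from m import *
for n,boxes in(('top0',{'ring':(240,175,305,215),'grip':(105,220,150,250)}),('scene0',{'ring':(335,275,370,300),'grip':(500,265,535,305)})):
    c=pickle.load(open(f'pics/{n}.pkl','rb')); H,S,V=masks(c)
    for k,(x0,y0,x1,y1) in boxes.items():
        m=(((H<8)|(H>172))&(S>110)) if k=='ring' else ((H>4)&(H<16)&(S>170)&(V>90))
        b=np.zeros_like(m); b[y0:y1,x0:x1]=1; ys,xs=np.where(m&b); 
        ctr=((xs.min()+xs.max())/2,(ys.min()+ys.max())/2)
        print(n,k,len(xs),xs.min(),xs.max(),ys.min(),ys.max(),'plane',onplane(c,ctr,.075 if k=='ring' else .105)[0].round(4),'depth',np.median(cloud(c,np.c_[xs,ys]),axis=0).round(4))
c=pickle.load(open('pics/top0.pkl','rb'))
for k,(x0,y0,x1,y1),zl,zh in (('unit',(220,160,325,285),.068,.09),('stand',(90,200,180,280),.07,.086),('dish',(375,200,465,285),.013,.03)):
    ys,xs=np.mgrid[y0:y1,x0:x1]; px=np.c_[xs.ravel(),ys.ravel()]; P=cloud(c,px); m=(P[:,2]>zl)&(P[:,2]<zh); Q=P[m]
    (cx,cy),(w,h),a=cv2.minAreaRect((Q[:,:2]*1000).astype(np.float32)); print(k,m.sum(),'z',np.median(Q[:,2]).round(4),'rect',cx,cy,w,h,a)
E
```

```text
top0 ring 14 267 278 192 203 plane [0.6251 0.0179 0.075 ] depth [0.6257 0.0137 0.0757]
top0 grip 52 116 124 228 236 plane [0.5537 0.3178 0.105 ] depth [0.5485 0.3081 0.1314]
scene0 ring 45 345 359 283 293 plane [0.6239 0.0197 0.075 ] depth [0.6252 0.018  0.0754]
scene0 grip 237 507 524 274 297 plane [0.5443 0.3109 0.105 ] depth [0.5521 0.3092 0.1126]
unit 5981 z 0.075 rect 585.1021118164062 17.592884063720703 181.7384796142578 137.62181091308594 0.49330827593803406
stand 1046 z 0.0778 rect 548.0440063476562 309.9798278808594 72.2140884399414 71.16120147705078 21.441373825073242
dish 582 z 0.0209 rect 536.0656127929688 -293.8603210449219 130.95814514160156 132.5481719970703 1.4208446741104126
```

```bash
python3 - <<'E'
from m import *
r.goto([0.5485,0.309,0.26],[np.pi,0,0.374]); print(r.get_state()['t'],r.get_state()['tool_pos'],r.get_state()['joints'].round(2))
c=snap('wrist','w1'); print(np.array(c['hand_eye']).round(3)); print(project(c,[[.5485,.309,.132],[.548,.31,.078]]))
H,S,V=masks(c); m=((H>3)&(H<18)&(S>150)&(V>60)); print(m.sum())
ys,xs=np.where(m); P=cloud(c,np.c_[xs,ys]); t=(P[:,2]>.126)&(P[:,2]<.137); Q=P[t]; print(t.sum(),np.median(Q,axis=0))
if t.sum()>5: print(cv2.minAreaRect((Q[:,:2]*1000).astype(np.float32)), cv2.minAreaRect((onplane(c,np.c_[xs,ys][t],.132)[:,:2]*1000).astype(np.float32)))
E
```

```text
1.7583 [0.54736783 0.31095234 0.25983744] [-0.81  0.34  0.29  1.45 -0.1   1.36 -0.14]
[[ 1.     0.     0.     0.001]
 [ 0.    -0.945 -0.327 -0.084]
 [-0.     0.327 -0.945 -0.12 ]
 [ 0.     0.     0.     1.   ]]
[[316.67133929 243.70383552]
 [316.67095317 222.716884  ]]
735
442 [0.54766042 0.31133739 0.13118229]
((548.1798706054688, 310.3907775878906), (15.947854042053223, 16.262271881103516), 37.930416107177734) ((547.70703125, 311.4797668457031), (15.887765884399414, 16.849407196044922), 38.58932876586914)
```

View pics/w1.png

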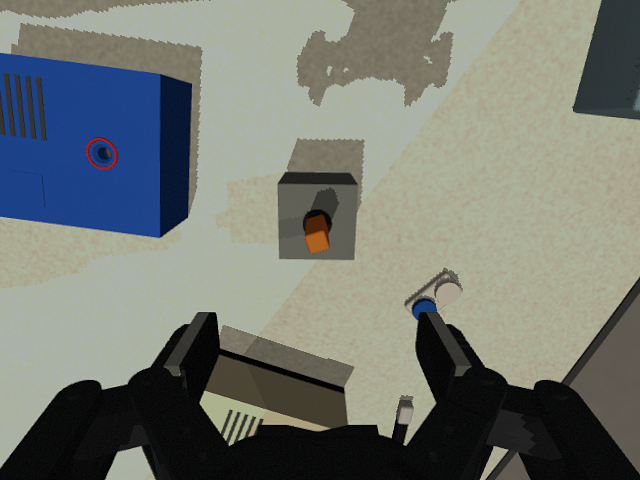

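The wrist view shows the pin upright, with its grip top at (317,241), turned to about 38° in the world frame. The case and decoy are clear. Now I'll grasp it.

```bash
python3 - <<'E'
from m import *
s=r.get_state(); print(s['tool_pos'],s['orientation'])
Y=np.radians(38.3)
r.gripper_to(1.0,60)
r.goto([0.5478,0.311,0.18],[np.pi,0,Y]); s=r.get_state(); print(s['tool_pos'],s['orientation'])
e=np.array([0.5478,0.311])-s['tool_pos'][:2]
c=snap('wrist'); H,S,V=masks(c); m=((H>3)&(H<18)&(S>150)&(V>60)); ys,xs=np.where(m); P=cloud(c,np.c_[xs,ys]); t=(P[:,2]>.126)&(P[:,2]<.137)
print(t.sum(), cv2.minAreaRect((onplane(c,np.c_[xs,ys][t],.132)[:,:2]*1000).astype(np.float32)),np.median(P[t],axis=0))
print(r.move_l([0.5478,0.311,0.110],None,v=0.1,force_limit=15)); s=r.get_state(); print(s['t'],s['tool_pos'],s['wrist_force'])
E
```

```text
[0.54743274 0.31087425 0.25984883] [-3.14088358e+00  3.58492847e-04  3.77340609e-01]
[0.54771393 0.31094867 0.18026918] [-3.14157595e+00  1.00278164e-03  6.64974254e-01]
845 ((546.5560913085938, 311.5331115722656), (14.974470138549805, 17.74534034729004), 38.73461151123047) [0.54704301 0.31123411 0.13128483]
False
3.3417 [0.54823352 0.31122689 0.11076983] [ 0.24427806 -0.57274223  0.38677568]
```

```bash
python3 - <<'E'
from m import *
r.gripper_to(0.0,60); s=r.get_state(); print(s['t'],s['opening'],s['tool_pos'],s['wrist_force'])
g=s['tool_pos'].copy(); np.save('home.npy',g)
print(r.move_l([g[0],g[1],0.24],None,v=0.15,force_limit=20)); s=r.get_state(); print(s['t'],s['opening'],s['tool_pos'],s['wrist_force'])
# above unit, short of hole, to see the ring
r.goto([0.59,0.03,0.22],[np.pi,0,np.radians(38.3)]); s=r.get_state(); print(s['t'],s['opening'],s['tool_pos'],s['wrist_force'])
c=snap('wrist','w2'); H,S,V=masks(c)
m=(((H<8)|(H>172))&(S>110)&(V>50)).astype(np.uint8); uv=project(c,[[.625,.018,.075]])[0]; print(uv)
n,l,st,ce=cv2.connectedComponentsWithStats(m); 
for i in range(1,n):
    if st[i,4]>20: 
        ys,xs=np.where(l==i); P=onplane(c,np.c_[xs,ys],.075); (x,y),(w,h),a=cv2.minAreaRect((P[:,:2]*1000).astype(np.float32)); print(st[i],x,y,w,h, np.median(cloud(c,np.c_[xs,ys]),axis=0))
E
```

```text
3.9833 0.1780819974893046 [0.54794444 0.3110818  0.11022117] [-0.20601036  0.04851393  1.42251763]
False
5.0 0.18187840248031836 [0.54748796 0.31084017 0.23879598] [-0.25091516  0.15163757 -0.5656344 ]
6.1 0.18201924730592178 [0.5900386  0.03209946 0.21985249] [ 0.04937931  0.04651226 -0.36253675]
[338.88289925 271.61479899]
[324 257  32  30 214] 625.4906616210938 18.28023910522461 25.685617446899414 26.112545013427734 [0.62421318 0.01938449 0.07586917]
```

View pics/w2.png

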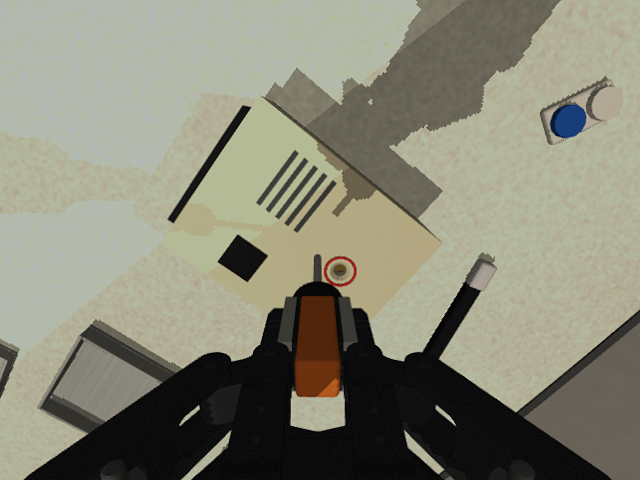

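The pin is held straight, with its tip near (317,255). The ring is at (340,271), and its measured diameter of 25.7 mm matches the 25 mm given. Next I'll work out where the tip sits relative to the tool axis.

```bash
python3 - <<'E'
from m import *
c=pickle.load(open('pics/w2.pkl','rb')); tcp=np.array([0.5900386,0.03209946,0.21985249]); Y=np.radians(38.3)
tx=np.array([np.cos(Y),np.sin(Y),0]); ty=np.array([np.sin(Y),-np.cos(Y),0])
print('exp tip, collar-bottom', project(c,[tcp-[0,0,.0972],tcp-[0,0,.0972-.065]]))
D=c['range_z']; print(D[250:285:3,308:328].round(3))
for v in range(250,285,3): print(v,c['frame'][v,308:328].mean(axis=1).astype(int))
E
```

```text
exp tip, collar-bottom [[316.1152587  255.3429561 ]
 [315.7518089  303.04718926]]
[[0.282 0.282 0.283 0.284 0.284 0.284 0.284 0.284 0.284 0.282 0.284 0.282
  0.283 0.284 0.283 0.284 0.282 0.283 0.284 0.283]
 [0.284 0.283 0.284 0.282 0.284 0.284 0.284 0.284 0.283 0.284 0.284 0.283
  0.285 0.285 0.284 0.284 0.284 0.284 0.284 0.284]
 [0.285 0.284 0.286 0.284 0.284 0.285 0.23  0.229 0.227 0.227 0.228 0.227
  0.229 0.285 0.285 0.285 0.285 0.284 0.285 0.285]
 [0.286 0.285 0.286 0.284 0.286 0.284 0.225 0.224 0.222 0.223 0.222 0.223
  0.224 0.227 0.286 0.286 0.286 0.286 0.286 0.284]
 [0.287 0.287 0.287 0.285 0.287 0.285 0.22  0.219 0.217 0.217 0.217 0.218
  0.219 0.222 0.286 0.287 0.286 0.286 0.287 0.285]
 [0.286 0.288 0.287 0.287 0.287 0.287 0.216 0.214 0.213 0.213 0.212 0.213
  0.215 0.217 0.288 0.287 0.288 0.286 0.286 0.286]
 [0.287 0.288 0.287 0.289 0.288 0.289 0.211 0.209 0.209 0.208 0.208 0.208
  0.21  0.212 0.287 0.29  0.289 0.286 0.287 0.288]
 [0.289 0.289 0.289 0.289 0.289 0.288 0.208 0.206 0.206 0.204 0.205 0.204
  0.205 0.207 0.288 0.29  0.288 0.287 0.289 0.289]
 [0.29  0.291 0.29
[... 805 characters left out ...]
164 160 159 159
 159 162]
262 [159 159 160 160 165 145  48  55  56  56  56  51  60 112 164 161 160 162
 149  82]
265 [161 160 161 161 160 131  50  54  57  56  55  53  59 114 165 162 148  88
  64  69]
268 [160 161 159 162 157 122  51  56  58  54  56  53  49 101 167 150  93  68
  72 108]
271 [160 160 160 161 157 123  50  56  57  56  56  55  50 101 169 148  71  70
 106 167]
274 [160 159 160 161 158 123  52  57  56  57  55  54  51 102 168 151  97  70
  76 124]
277 [160 160 160 162 151  98  53  57  56  57  54  55  50  86 146 165 151  93
  67  76]
280 [160 161 162 166 157 103  54  60  58  48  51  59  54  90 150 167 163 161
 134  72]
283 [36  0  0  0  2  1  6  3  6  6  4  5  3  6  0  2  0  3 28 56]
```

```bash
python3 - <<'E'
from m import *
Y=np.radians(38.3); T=np.array([.6251,.0180]); L=.0972
r.move_l([*T,.10+L],[np.pi,0,Y],v=.15); r.hold(.2); s=r.get_state(); print(s['t'],s['tool_pos'],s['orientation'])
cmd=T+(T-s['tool_pos'][:2]); print('cmd',cmd)
print(r.move_l([*cmd,.051+L],None,v=.06,force_limit=5)); s=r.get_state(); print(s['t'],s['tool_pos'],'tip',s['tool_pos'][2]-L,s['wrist_force'])
snap('scene','s2')
E
```

```text
6.7917 [0.62488782 0.01863504 0.19796019] [ 3.14154656e+00 -9.48506430e-04  6.69186966e-01]
cmd [0.62531218 0.01736496]
False
7.7583 [0.62559212 0.01734361 0.14863479] tip 0.05143479293996782 [-0.86539873 -1.005009   -1.04543493]
```

```bash
python3 - <<'E'
from m import *
L=.0972; s=r.get_state(); p=s['tool_pos']; f0=s['wrist_force']
print(r.move_l([.6253,.0177,.0385+L],None,v=.02,force_limit=25)); r.hold(.3); s=r.get_state(); print(s['t'],s['tool_pos'],'tip',s['tool_pos'][2]-L,s['wrist_force']-f0)
c=snap('top','t3'); cv2.imwrite('pics/t3c.png',cv2.resize(c['frame'][150:330,200:360],None,fx=3,fy=3))
P=onplane(c,[[0,0]],0)
ys,xs=np.mgrid[225:320,235:315]; Q=cloud(c,np.c_[xs.ravel(),ys.ravel()]); m=(Q[:,2]>.05)&(Q[:,2]<.066)&(abs(Q[:,1]-.018)<.04); print(m.sum(), Q[m].min(0) if m.any() else '')
E
```

```text
False
8.8833 [0.62566574 0.01765558 0.13606646] tip 0.03886646016398597 [ 0.90493556 -0.02032728  5.10954743]
62 [ 0.40107377 -0.02106388  0.05081282]
```

View pics/t3c.png

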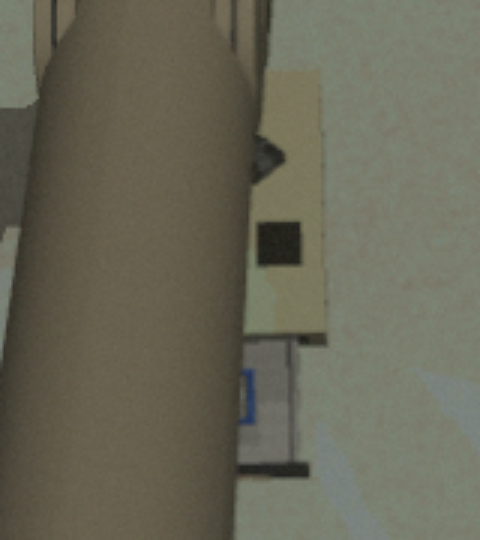

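The crop shows the tray out, with the blue kerb visible and the front panel about 180 mm ahead of the unit's centre. Now I'll return the pin.

```bash
python3 - <<'E'
from m import *
Y=np.radians(38.3); h=np.load('home.npy'); s=r.get_state(); p=s['tool_pos']
r.move_l([p[0],p[1],.22],None,v=.12)
r.goto([h[0],h[1],.215],[np.pi,0,Y]); r.hold(.2); s=r.get_state(); e=h[:2]-s['tool_pos'][:2]; print(s['t'],s['tool_pos'],s['orientation'],e)
f0=s['wrist_force']
print(r.move_l([*(h[:2]+e),.13],None,v=.1,force_limit=6)); s=r.get_state(); print(s['t'],s['tool_pos'],s['wrist_force']-f0)
print(r.move_l([*(h[:2]+e*0.5),.1095],None,v=.04,force_limit=6)); s=r.get_state(); print(s['t'],s['tool_pos'],s['wrist_force']-f0)
E
```

```text
11.1417 [0.5487656  0.3095525  0.21506227] [ 3.14116782e+00 -2.81913332e-05  6.66096339e-01] [-0.00082116  0.0015293 ]
False
12.1417 [0.54758577 0.31279116 0.13078754] [ 1.55256258 -0.32662889  0.55532357]
True
12.6417 [0.54725111 0.31175098 0.11020357] [-1.84396275 -0.83417828  6.44401967]
```

```bash
python3 - <<'E'
from m import *
r.gripper_to(1.0,60); s=r.get_state(); p=s['tool_pos']; print(s['t'],p)
r.move_l([p[0],p[1],.21],None,v=.15)
c=snap('wrist'); H,S,V=masks(c); m=((H>3)&(H<18)&(S>150)&(V>60)); ys,xs=np.where(m); P=cloud(c,np.c_[xs,ys]); t=(P[:,2]>.126)&(P[:,2]<.137)
print(t.sum(), cv2.minAreaRect((onplane(c,np.c_[xs,ys][t],.132)[:,:2]*1000).astype(np.float32)),np.median(P[t],axis=0),P[:,2].max())
cv2.imwrite('pics/w4.png',c['frame'][120:480,160:480])
# towards the tray prism, looking
ux=.585-.127
r.goto([ux,.0185,.20],[np.pi,0,np.pi/2]); r.hold(.2); s=r.get_state(); print(s['t'],s['tool_pos'],s['orientation'],s['joints'].round(2))
c=snap('wrist','w5'); print(project(c,[[ux,.0185,.058]]))
H,S,V=masks(c)
ys,xs=np.mgrid[0:480,0:640]; P=cloud(c,np.c_[xs.ravel(),ys.ravel()]); t=(P[:,2]>.053)&(P[:,2]<.064)&(np.hypot(P[:,0]-ux,P[:,1]-.018)<.03); print(t.sum(),np.median(P[t],axis=0), cv2.minEnclosingCircle((P[t][:,:2]*1000).astype(np.float32)))
E
```

```text
13.325 [0.54689105 0.31157571 0.10977159]
639 ((547.207763671875, 312.8974609375), (14.813579559326172, 17.192485809326172), 38.38742446899414) [0.54754294 0.31254452 0.13130212] 0.3291006768851825
15.5667 [0.45828503 0.01923409 0.19989276] [-3.14139827e+00  3.28509841e-04  1.57163519e+00] [-0.5  -0.01  0.36  1.97  0.    1.18  1.43]
[[316.25127625 233.99378483]]
310 [0.45869343 0.01830001 0.05738199] ((459.02874755859375, 18.251039505004883), 7.898902893066406)
```

View pics/w4.png

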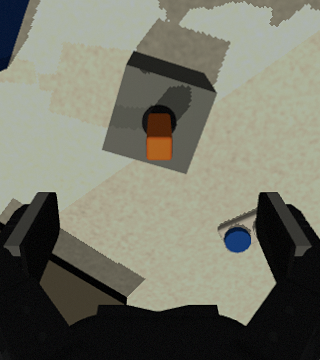

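View pics/w5.png

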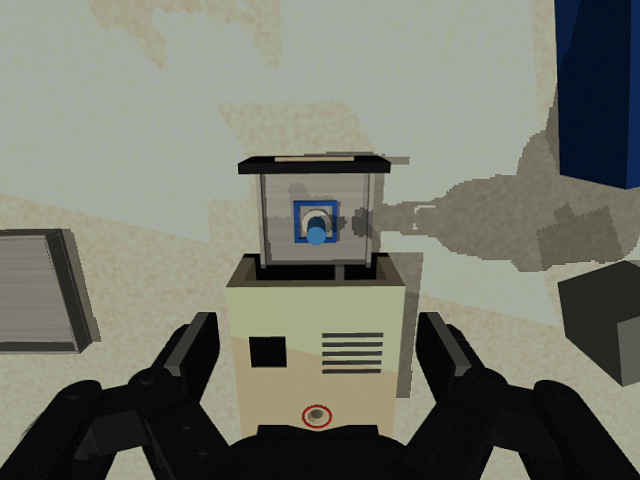

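The pin is seated upright with its grip top at 131 mm, as before. The prism stands in the out tray at (316,235), measured at (0.4587, 0.0183) with its top at 57 mm, which agrees with the given geometry.

```bash
python3 - <<'E'
from m import *
r.gripper_to(.5,35)
T=np.array([.4587,.0183]); s=r.get_state(); e=T-s['tool_pos'][:2]
r.move_l([*T,.11],[np.pi,0,np.pi/2],v=.12); s=r.get_state(); f0=s['wrist_force']; e=T-s['tool_pos'][:2]; print(s['tool_pos'])
print(r.move_l([*(T+e),.050],None,v=.08,force_limit=6)); s=r.get_state(); print(s['t'],s['tool_pos'],s['wrist_force']-f0)
E
```

```text
[0.45912993 0.01832852 0.11058933]
False
17.9083 [0.45862528 0.01830758 0.05038094] [-0.61626448  1.3922842   1.02089993]
```

```bash
python3 - <<'E'
from m import *
r.gripper_to(0,35); s=r.get_state(); p=s['tool_pos']; zg=p[2]; print(s['t'],s['opening'],p,s['wrist_force'])
r.move_l([p[0],p[1],.18],None,v=.12); s=r.get_state(); print(s['opening'],s['wrist_force'])
D=np.array([.536,-.294]); r.goto([*D,.15],[np.pi,0,1.0]); r.hold(.2); s=r.get_state(); e=D-s['tool_pos'][:2]; print(s['t'],s['tool_pos'],s['opening'],s['orientation'],s['joints'].round(2)); f0=s['wrist_force']
c=snap('wrist','w6'); 
r.move_l([*(D+e),.055],None,v=.1,force_limit=8)
print(r.move_l([*(D+e),zg-.018+.004-.001],None,v=.03,force_limit=3)); s=r.get_state(); print(s['t'],s['tool_pos'],zg-.014,s['opening'],s['wrist_force']-f0)
c=snap('wrist','w7')
E
```

```text
18.2583 0.17300704741378703 [0.45861904 0.01835988 0.05048063] [-1.45513987 -0.24524617  5.39869695]
0.17254161615903196 [0.41792335 0.55395752 0.22284669]
20.9167 [ 0.53655858 -0.29253931  0.15022718] 0.1742571288217733 [ 3.14151143e+00 -1.00649253e-03  1.00227748e+00] [-0.11  0.44  0.69  1.66 -0.3   1.15  1.66]
True
22.6583 [ 0.53519256 -0.29526688  0.03663504] 0.0364806293702234 0.1740204646164881 [-2.59085559 -0.19343728  6.96562989]
```

View pics/w6.png

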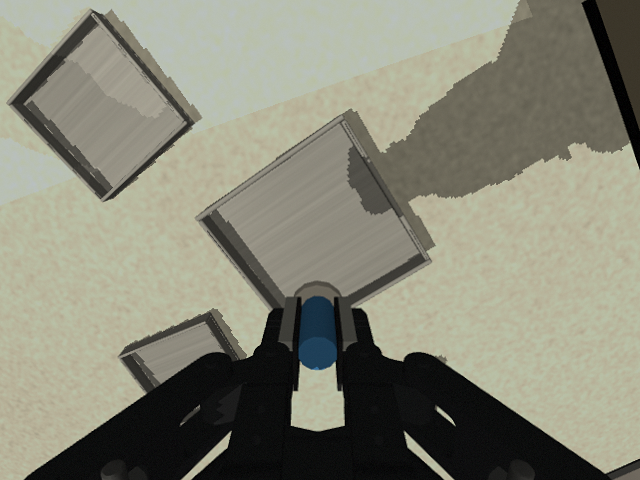

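The prism is held upright over the large dish, and contact came at the expected floor height. Now release, retreat and check.

```bash
python3 - <<'E'
from m import *
r.gripper_to(.5); s=r.get_state(); p=s['tool_pos']; print(s['t'],p,s['wrist_force'])
r.move_l([p[0],p[1],.18],None,v=.1); r.goto([.50,-.25,.28],[np.pi,0,1.0]); s=r.get_state(); print(s['t'])
c=snap('wrist','w8'); ys,xs=np.mgrid[0:480,0:640]; P=cloud(c,np.c_[xs.ravel(),ys.ravel()]); t=(P[:,2]>.035)&(P[:,2]<.06)&(np.hypot(P[:,0]-.536,P[:,1]+.294)<.05); print(t.sum(),np.median(P[t],axis=0),cv2.minEnclosingCircle((P[t][:,:2]*1000).astype(np.float32)))
a=snap('top','t9'); b=snap('scene','s9')
cv2.imwrite('pics/f.png',cv2.resize(np.hstack([b['frame'],c['frame']]),(800,300)))
E
```

```text
23.0917 [ 0.53476035 -0.29496823  0.03605398] [ 0.15127167 -0.85523564 -0.23387205]
25.2167
179 [ 0.53466424 -0.29378232  0.04327177] ((535.6696166992188, -294.5378723144531), 7.86037540435791)
```

View pics/f.png

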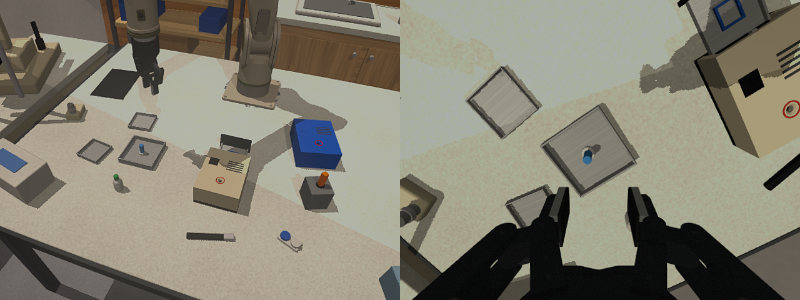

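The prism is upright in the large dish, with its top at about 43–44 mm. The tray is out, the pin is in its stand, and the bystanders look unmoved. I'm handing in.

```bash
python3 -c "
from rig import r
print(r.get_state()['t'], r.finish_job())"
```

```text
the job is handed in; nothing more can be done
25.3667 None
```

The job is done and handed in at 25.4 s of the 64 s allowed. I pushed the release pin through the red-ringed hole until the tray sprang out, put the pin back in its stand, and stood the prism upright in the largest dish.

What the last checks showed:
- **Tray:** it came out with the front panel about 180 mm ahead of the unit's centre. The pin's tip went about 36 mm below the unit's top and met about 5 N.
- **Pin:** it is back upright in its stand, with the grip top at 131 mm as before. It sits about 1 mm to one side of where it started, within the hole's play.
- **Prism:** it is upright at (0.535, −0.294), about 1 mm from the dish's centre, with its top at about 43 mm against 44 mm expected.
- **Bystanders:** the bottle, lens case, penlight and look-alikes look unmoved in the final picture; I compared them by eye only.

No check failed. The largest disagreement I saw was 1–2 mm, between commanded and reached positions.

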